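Put three D cells on charge in a sprung-contact charger

ROBOT

A 7-joint arm with a two-finger parallel gripper is mounted at the origin on the work surface. World frame = base frame: x ahead of the robot, y to its left, z up, the work surface at z = 0. Lengths are in m, angles in rad, forces in N, time in s.
With the tool pointing down it reaches from about 0.425 to 0.925 m from the base axis. Payload 6.8 kg.
Tool frame: the origin (TCP) lies midway between the tips of the shut fingers; the grasp point (between the pads) lies 19 mm behind it (bot.pinch_z is the distance from the TCP to the grasp point, in m); z points along the fingers, y is the line along which they close (so a half turn about z gives the same grasp; the last joint's range is limited). The gripper opens to 85 mm and grips with 20 to 120 N. Pads are 22 mm wide; open, the fingers measure 114 mm over their backs; the gripper's body (76 mm by 85 mm) begins 54 mm behind the grasp point. The pads swing forward as they close: fully open they stand 13 mm farther back than shut.
Start: joints at [1.241, 0.477, 0.022, 1.555, -0.011, 1.109, -0.083], TCP at [0.148, -0.658, 0.231] pointing down, gripper open.
Joint ranges: [-2.96, 2.96], [-0.34, 2.1], [-1.41, 1.46], [0.24, 2.44], [-1.37, 4.51], [0.17, 1.92], [-2.96, 2.96]. Speed limits (rad/s): [2.39, 2.39, 3.14, 3.14, 3.14, 3.14, 3.14].

INTERFACE

Orientations are given as a unit quaternion [w, x, y, z].
In Python, from station import bot, imaging gives the robot as it stands. The module is installed in compiled form; this text tells all that it offers.
- The arm moves only by the tool carry_out, never from a script. Its argument "targets" is a list of rows, each a list of 5 numbers: the shift along the tool's x, y, z in cm, then the turn about the tool's z in degrees, then the opening, from -1 (shut) to 1 (fully open). In form: [[x, y, z, yaw, gripper], ...]. A call has 1 to 12 rows; each row shifts and turns the commanded pose from where the row before left it, along the tool's axes as they then stand; what a row does not reach is not made up. A row lasts 1/10 s, in which the tool goes at most 50 mm and 8.59 degrees, less where a joint would pass 70% of its speed; a pose out of reach is approached as far as the arm can. A call is refused whole if a number of a shift passes 5 or a number of a turn 8.59, either way. A call with a gripper value outside its range is refused whole. The fingers move at their own pace and stop on an object; "force" is the grip in N (left out, the last holds). Time passes only in rows, so rows that do not move let the fingers close. It gives the time, the measured TCP pose, the force, the opening and the grip force at its end, in the units of the state.
- bot.get_obs(): the state, without advancing time (a new reading comes with each control period).
- imaging.read_camera(name): name is "side" or "top" or "wrist"; returns the picture (420x560x3 uint8, red, green, blue); there is no depth.
- imaging.calibration(name): a dict with "fx", "fy", "cx", "cy" (pixels), "k1" (the pictures are not rectified: a ray, as slopes to the right and down, at radius r is drawn at 1 + k1 r^2 times it, then the intrinsics apply), "extrinsics" (4x4, takes a point from world to camera coordinates). Camera axes: x right, y up, looking along -z (the intrinsics and any distortion apply to the point x, -y, -z); pixel columns grow to the right and rows downward; lengths in m; the calibration is good to about 2 mm. A picture is of the moment at which its call begins: read the wrist's pose just before it. calibration takes no time and is no camera call; for the wrist camera it gives the pose at the moment of the call.
- bot.hand_in(): hands the job in; it is judged then, once.
The state is a dict: "t": time; "q": joint angles; "joint_vel": joint speeds; "joint_torque": joint torques, N m; "eef_pos": TCP position; "tool_rot": TCP orientation; "contact_force": force on the tool from outside, world axes, zero at the start; "torque": the same for the moment, N m; "gripper_width": opening from 0.0 (shut) to 1.0 (fully open); "grasp_force": force on a finger pad.
Only numpy, scipy, OpenCV 4.12 (cv2) and the standard library are available. Lean on these libraries where they do the work, as an engineer would, in place of code of your own. Each camera call takes 0.05 s, during which the arm holds its last target. There are 200 camera calls.

TASK

Put the three green rechargeable D cells on charge: one in each bay of the charger on the bench, plus nub against the fixed contact in the head and flat end against the orange sprung shoe, lying right down in the bay. Leave the black and copper alkaline cell, the wood offcuts and the tape measure where they are.

Things in the scene. Friction and masses are not known exactly. Their poses are not given: they have to be found in the camera images.
- cell1: rechargeable D cell: green cylinder, 34.2 mm diameter, 61.5 mm long overall, about 145 g, white band near its plus end; steel nub (9.5 mm across, 1.5 mm high) on the plus end, flat minus end. Lies on its side on the mat and can roll. Origin at its middle on its axis; its x axis runs along the cell to the plus nub (y, z roll with it)
- cell1_plus (a point): centre of the tip of cell1's plus nub, 30.75 mm from its middle
- cell1_minus (a point): centre of cell1's flat minus end, 30.75 mm from its middle
- cell2: rechargeable D cell: green cylinder, 34.2 mm diameter, 61.5 mm long overall, about 145 g, white band near its plus end; steel nub (9.5 mm across, 1.5 mm high) on the plus end, flat minus end. Lies on its side on the mat and can roll. Origin at its middle on its axis; its x axis runs along the cell to the plus nub (y, z roll with it)
- cell2_plus (a point): centre of the tip of cell2's plus nub, 30.75 mm from its middle
- cell2_minus (a point): centre of cell2's flat minus end, 30.75 mm from its middle
- cell3: rechargeable D cell: green cylinder, 34.2 mm diameter, 61.5 mm long overall, about 145 g, white band near its plus end; steel nub (9.5 mm across, 1.5 mm high) on the plus end, flat minus end. Lies on its side on the mat and can roll. Origin at its middle on its axis; its x axis runs along the cell to the plus nub (y, z roll with it)
- cell3_plus (a point): centre of the tip of cell3's plus nub, 30.75 mm from its middle
- cell3_minus (a point): centre of cell3's flat minus end, 30.75 mm from its middle
- charger: black charger for C and D cells, screwed to the bench, 157 (x) by 205 mm (y): three bays side by side 60 mm apart, each along x, open from above. Origin on the bench under its middle, z up, +x from the sprung shoes to the fixed head. Bay floors 20 mm above the bench, in grooves 25 mm wide, 4 mm deep that centre a lying cell; lands between bays at 24 mm; wall 32 mm high at the shoe end
- bay1_plus (a point): plus contact of bay 1: on the upright face of the head (face at charger x = 42 mm), on the axis of a seated cell, 37.1 mm above the bench. The head is a block with a flat top 42 mm above the bench, 39 mm long behind this face; nothing overhangs the bay
- shoe1_face (a point): minus contact of bay 1: on the upright face of its orange sliding shoe, facing the head, 37.1 mm above the bench. Shoe 30 mm wide, 12 mm thick along x, top 42 mm above the bench. In an empty bay the opening from here to the head is 48 mm, shorter than a cell: the cell goes in tilted, minus end low, and pushes the shoe back until the plus end can drop inside the head
- shoe1 (a joint): slide of bay 1's shoe, m: 0 = at rest against its stop (opening 48 mm), growing as it is pushed back towards charger -x, at most 0.030; about 0.0135 with a D cell seated. A spring returns it: 3 N at rest, 0.2 N more per mm
- bay2_plus (a point): plus contact of bay 2: on the upright face of the head (face at charger x = 42 mm), on the axis of a seated cell, 37.1 mm above the bench. The head is a block with a flat top 42 mm above the bench, 39 mm long behind this face; nothing overhangs the bay
- shoe2_face (a point): minus contact of bay 2: on the upright face of its orange sliding shoe, facing the head, 37.1 mm above the bench. Shoe 30 mm wide, 12 mm thick along x, top 42 mm above the bench. In an empty bay the opening from here to the head is 48 mm, shorter than a cell: the cell goes in tilted, minus end low, and pushes the shoe back until the plus end can drop inside the head
- shoe2 (a joint): slide of bay 2's shoe, m: 0 = at rest against its stop (opening 48 mm), growing as it is pushed back towards charger -x, at most 0.030; about 0.0135 with a D cell seated. A spring returns it: 3 N at rest, 0.2 N more per mm
- bay3_plus (a point): plus contact of bay 3: on the upright face of the head (face at charger x = 42 mm), on the axis of a seated cell, 37.1 mm above the bench. The head is a block with a flat top 42 mm above the bench, 39 mm long behind this face; nothing overhangs the bay
- shoe3_face (a point): minus contact of bay 3: on the upright face of its orange sliding shoe, facing the head, 37.1 mm above the bench. Shoe 30 mm wide, 12 mm thick along x, top 42 mm above the bench. In an empty bay the opening from here to the head is 48 mm, shorter than a cell: the cell goes in tilted, minus end low, and pushes the shoe back until the plus end can drop inside the head
- shoe3 (a joint): slide of bay 3's shoe, m: 0 = at rest against its stop (opening 48 mm), growing as it is pushed back towards charger -x, at most 0.030; about 0.0135 with a D cell seated. A spring returns it: 3 N at rest, 0.2 N more per mm
- mat: dark grey non-slip mat fixed on the bench, 230 by 260 mm, 4 mm thick, on which the cells lie; origin under its middle
- alkaline: ordinary alkaline D cell, black with a copper-coloured top, 34.2 mm diameter, 61.5 mm tall, standing upright on the mat: not for charging, leave it. Origin at the centre of its underside
- offcuts: two wood offcuts, one glued on the other, 70 by 120 by 36 mm, on the bench; leave it. Origin at the centre of its underside
- tape: yellow tape measure, 70 by 40 by 42 mm, on the mat; leave it. Origin at the centre of its underside
Mind the look-alikes: they are no part of the job. What is shaped like the cell3 but blue or purple is not meant.

How it is judged:
By the outcome, as a careful person would: the job done as asked, in the order asked, and still so for the second after the job is handed in, with the robot touching nothing.
It also fails if it takes over 72 s, if anything falls off the work surface, if the arm or the gripper's body presses on something with over 40 N, if the wrist force passes 120 N, or if a joint passes its speed limit or range.

## Working session

There is one attempt and no reset: what is moved stays moved. The work goes in short steps, Python scripts to look and compute and a tool call to move; the robot and the scene stay as the last step left them, time stands still between calls to the robot, and variables do not carry over. Pictures are saved under pics/ and viewed, at most 10 in all, crops included, and the job is handed in when it is done.

Besides the shell and the picture viewer there is one more tool, called after "Request:" as name(argument=value, ...) on one line, values as JSON. carry_out: Moves the arm, as the interface text tells. Its arguments: {"type":"object","properties":{"targets":{"type":"array"},"force":{"type":"number"}},"required":["targets"]}

```bash
mkdir -p pics; python3 - <<'E'
from station import bot, imaging
import cv2
o=bot.get_obs();print({k:(v if not hasattr(v,'round') else v) for k,v in o.items()}, bot.pinch_z)
for n in("top","side"):
    im=imaging.read_camera(n);cv2.imwrite(f"pics/{n}0.png",im[:,:,::-1]);print(n,imaging.calibration(n))
E
```

```text
{'t': 0.0, 'q': array([ 1.24089169,  0.47781065,  0.02234622,  1.55643531, -0.0115043 ,
        1.10929584, -0.08308925]), 'joint_vel': array([-7.26011798e-04,  1.68870060e-03,  6.96289850e-04, -9.44780371e-04,
        1.17560829e-06,  5.14659318e-04, -3.67764417e-04]), 'joint_torque': array([-7.22855602e-04, -5.96454406e+01,  1.60778582e+00, -2.81197000e+01,
        1.24153990e-02,  9.40399943e-03, -2.56235012e-06]), 'eef_pos': array([ 0.14834868, -0.65789844,  0.23032558]), 'tool_rot': array([-8.94920498e-04,  9.93854852e-01,  1.10687420e-01, -1.67437609e-04]), 'contact_force': array([ 0.16396781, -0.17983236, -0.20126249]), 'torque': array([-0.00167807, -0.02207555,  0.00522869]), 'grasp_force': 0.0, 'gripper_width': 1.0076038180153943} 0.0187
top {'fx': 493.455331140239, 'fy': 493.455331140239, 'cx': 280.4118124191878, 'cy': 209.81869231084823, 'k1': -0.00791845086588273, 'extrinsics': array([[-0.00141594, -0.99952638,  0.03074102, -0.01154631],
       [ 0.99447756,  0.00181851,  0.10493366, -0.57651253],
       [-0.10493986,  0.03071984,  0.99400398, -1.00863707],
       [ 0.        ,  0.        ,  0.        ,  1.        ]])}
side {'fx': 540.3749059354749, 'fy': 540.3749059354749, 'cx': 287.17315696388033, 'cy': 205.1930658935754, 'k1': 0.030458577390063815, 'extrinsics': array([[ 0.95402674, -0.29952019, -0.01098377, -0.53164913],
       [ 0.2333922 ,  0.7194065 ,  0.65420361, -0.17201167],
       [-0.18804539, -0.62669126,  0.75623871, -1.08268303],
       [ 0.        ,  0.        ,  0.        ,  1.        ]])}
```

View pics/top0.png

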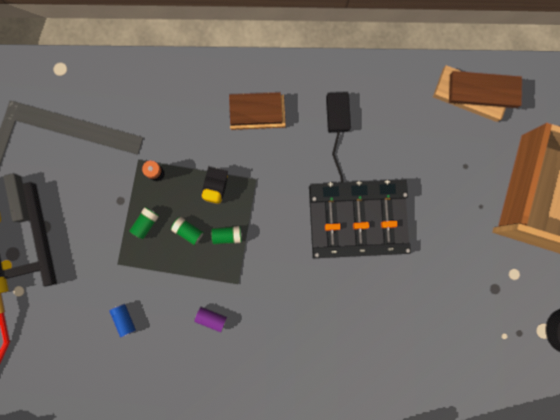

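View pics/side0.png

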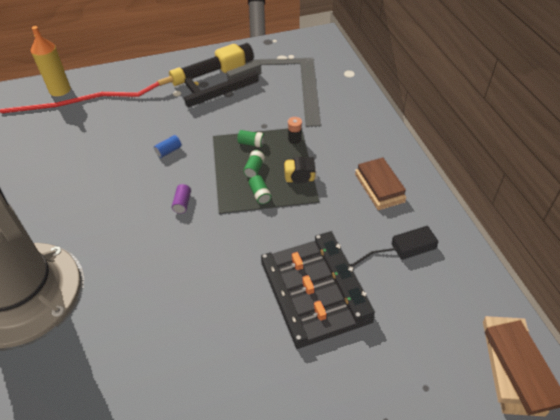

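The green candidates are at top-image pixels (144,223), (187,231) and (226,235). The look-alikes are blue (122,320), purple (211,320) and the copper-topped alkaline (152,170). The charger is at (360,220), with its shoes at (332,227), (361,226) and (389,224) and its head towards the top of the image. I choose the three green ones.

```bash
cat > h.py <<'E'
from station import bot, imaging
import cv2, numpy as np
from scipy.optimize import minimize
from scipy.spatial.transform import Rotation as R
S=4
def proj(P,c):
    P=np.atleast_2d(P);E=c["extrinsics"];p=P@E[:3,:3].T+E[:3,3]
    a=p[:,0]/-p[:,2];b=-p[:,1]/-p[:,2];k=1+c["k1"]*(a*a+b*b)
    return np.c_[c["fx"]*a*k+c["cx"],c["fy"]*b*k+c["cy"]]
def ray(u,v,z,c):
    f=lambda q:np.sum((proj([q[0],q[1],z],c)[0]-[u,v])**2)
    r=minimize(f,[.6,0],method="Nelder-Mead",options=dict(xatol=1e-5,fatol=1e-4));return r.x
def cyl(x,y,th,z=.0211,L=.0615,r=.0171):
    t=np.linspace(0,2*np.pi,40);u=np.array([np.cos(th),np.sin(th),0]);v=np.array([-u[1],u[0],0])
    ring=r*(np.cos(t)[:,None]*v+np.sin(t)[:,None]*np.array([0,0,1]))
    o=np.array([x,y,z]);return [np.r_[o+ring-u*L/2,o+ring+u*(L/2-.0015)]]
def boxes(x,y,th):
    u=np.array([np.cos(th),np.sin(th),0]);v=np.array([-u[1],u[0],0]);o=np.array([x,y,0])
    return [np.array([o+u*a+v*b+[0,0,z] for a in(-.018,-.006) for b in(k-.015,k+.015) for z in(.026,.042)]) for k in(-.06,0,.06)]
def fit(masks,cals,model,p0):
    """masks: list of binary pictures; maximise the mean IoU of the projected convex hulls"""
    big=[cv2.resize(m,None,fx=S,fy=S,interpolation=cv2.INTER_LINEAR)>.5 for m in masks]
    def cost(p):
        s=0
        for b,c in zip(big,cals):
            r=np.zeros(b.shape,np.uint8)
            for h in model(*p):
                q=cv2.convexHull(((proj(h,c)+.5)*S-.5).astype(np.float32)).astype(np.int32);cv2.fillConvexPoly(r,q,1)
            s+=1-(b&(r>0)).sum()/max(1,(b|(r>0)).sum())
        return s/len(big)
    p0=np.array(p0);sx=np.vstack([p0,p0+[.006,0,0],p0+[0,.006,0],p0+[0,0,.15]])
    r=minimize(cost,p0,method="Nelder-Mead",options=dict(initial_simplex=sx,xatol=1e-4,fatol=1e-4));return r.x,1-r.fun
def hsv(im):return cv2.cvtColor(im,cv2.COLOR_RGB2HSV)
def green(im):
    h=hsv(im);return ((h[...,0]>45)&(h[...,0]<90)&(h[...,1]>110)&(h[...,2]>25)).astype(np.uint8)
def orange(im):
    h=hsv(im);return ((h[...,0]>4)&(h[...,0]<20)&(h[...,1]>170)&(h[...,2]>110)).astype(np.uint8)
def white(im):
    h=hsv(im);return ((h[...,1]<80)&(h[...,2]>110)).astype(np.uint8)
def blobs(m,amin):
    n,l,s,c=cv2.connectedComponentsWithStats(m);return [(c[i],s[i,4],(l==i).astype(np.uint8)) for i in range(1,n) if s[i,4]>=amin]
def tool():
    o=bot.get_obs();w,x,y,z=o["tool_rot"];M=R.from_quat([x,y,z,w]).as_matrix();return o,M
def go(x,y,z,th=None):
    """shift in tool axes (cm) to TCP x,y,z; turn (deg) so that the tool x lies along th (mod pi)"""
    o,M=tool();d=M.T@(np.array([x,y,z])-o["eef_pos"])*100;a=np.arctan2(M[1,0],M[0,0])
    t=None if th is None else np.degrees(a-th)
    if t is not None:t=(t+90)%180-90
    return d.round(2),t
E
python3 - <<'E'
from h import *
ims=[cv2.cvtColor(cv2.imread(f"pics/{n}0.png"),cv2.COLOR_BGR2RGB) for n in("top","side")]
cal=[imaging.calibration(n) for n in("top","side")]
B=[]
for im in ims:
    b=[x for x in blobs(green(im),60)];B.append(b);print([(x[0].round(1),x[1]) for x in b])
    print("or",[(x[0].round(1),x[1]) for x in blobs(orange(im),25)], "wh",[(x[0].round(1),x[1]) for x in blobs(white(im),25)])
for im,c in zip(ims,cal): print("cam",(-c["extrinsics"][:3,:3].T@c["extrinsics"][:3,3]).round(3))
for b in B[0]: print(b[0].round(1),ray(*b[0],.0211,cal[0]).round(4))
for b in B[1]: print("side",b[0].round(1),ray(*b[0],.0211,cal[1]).round(4))
for n,u in(("alk",(152,170)),("tape",(214,185)),("chg",(361,226))): print(n,ray(*u,.042,cal[0]).round(3))
cv2.imwrite("pics/crop.png",np.hstack([cv2.resize(ims[0][150:280,110:270,::-1],None,fx=2.5,fy=2.5,interpolation=2),cv2.resize(ims[0][165:295,280:440,::-1],None,fx=2.5,fy=2.5,interpolation=2)]))
E
```

```text
[(array([141.1, 226.4]), np.int32(351)), (array([188.9, 232.2]), np.int32(334)), (array([221.9, 235.2]), np.int32(329))]
or [(array([487.2,  97.1]), np.int32(35)), (array([264.7, 116.5]), np.int32(93)), (array([525.3, 176. ]), np.int32(2442)), (array([151. , 169.3]), np.int32(174)), (array([388.9, 223.8]), np.int32(109)), (array([332.5, 226.4]), np.int32(107)), (array([360.8, 225.1]), np.int32(101)), (array([  0.7, 307.5]), np.int32(31))] wh [(array([286.1, 216.3]), np.int32(174450)), (array([148.6, 213.7]), np.int32(113)), (array([176.3, 225.1]), np.int32(105)), (array([ 28.7, 241.5]), np.int32(302)), (array([236.3, 234.7]), np.int32(109)), (array([ 11.5, 306.9]), np.int32(507)), (array([  0.5, 339.2]), np.int32(27))]
[(array([245.8, 137.1]), np.int32(181)), (array([253.4, 162.7]), np.int32(156)), (array([256.2, 182.9]), np.int32(175))]
or [(array([41.4, 43.6]), np.int32(308))] wh [(array([254.8, 248.2]), np.int32(128824)), (array([236.9,  68.9]), np.int32(45)), (array([205.9,  75.8]), np.int32(105)), (array([23.9, 91.9]), np.int32(1376)), (array([256.8, 153.7]), np.int32(86)), (array([249.7, 172.2]), np.int32(75)), (array([261.8, 194.5]), np.int32(164)), (array([388.6, 252.8]), np.int32(52)), (array([311.5, 259.9]), np.int32(43)), (array([288.1, 266.8]), np.int32(38)), (array([322.8, 283.4]), np.int32(44)), (array([298.4, 290.9]), np.int32(40)), (array([335.4, 308.5]), np.int32(43)), (array([309.8, 316.7]), np.int32(42)), (array([  4.7, 400.5]), np.int32(442))]
cam [0.467 0.02  1.063]
cam [ 0.344 -0.714  0.925]
[141.1 226.4] [0.542  0.2811]
[188.9 232.2] [0.5298 0.181 ]
[221.9 235.2] [0.5235 0.1117]
side [245.8 137.1] [0.5379 0.2805]
side [253.4 162.7] [0.5324 0.1877]
side [256.2 182.9] [0.5213 0.1221]
alk [0.658 0.257]
tape [0.627 0.127]
chg [ 0.542 -0.179]
```

View pics/crop.png

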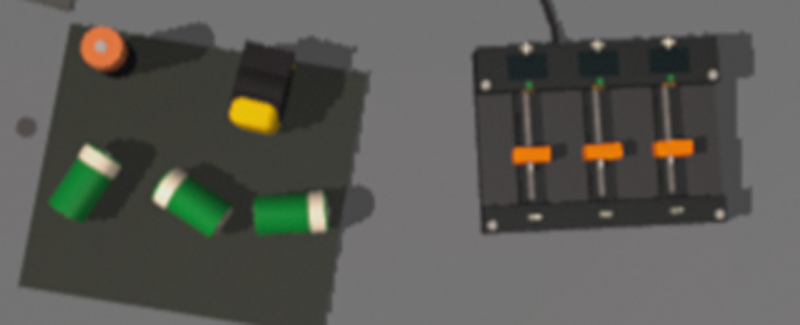

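The crop confirms three green cells with white bands: plus ends at upper right for A (149,214), upper left for B (176,225) and right for C (236,235). The charger head, with its dark patches, is towards +x. Now I'll fit the poses.

```bash
cat >> h.py <<'E'
def white(im):
    h=hsv(im);return ((h[...,1]<90)&(h[...,2]>150)).astype(np.uint8)
def cellmask(im,c,r=26):
    m=np.zeros(im.shape[:2],np.uint8);cv2.circle(m,(int(c[0]),int(c[1])),r,1,-1)
    return cv2.morphologyEx((green(im)|white(im))*m,cv2.MORPH_CLOSE,np.ones((3,3)))
E
python3 - <<'E'
from h import *
ims=[cv2.cvtColor(cv2.imread(f"pics/{n}0.png"),cv2.COLOR_BGR2RGB) for n in("top","side")]
cal=[imaging.calibration(n) for n in("top","side")]
for n,c,cs,w,ws in(("A",(144,222),(250,139),(148.6,213.7),0),("B",(185,230),(255,163),(176.3,225.1),0),("C",(226,235),(259,188),(236.3,234.7),0)):
    p=ray(*c,.0211,cal[0]);q=ray(*w,.0211,cal[0]);d=q-p
    mt=cellmask(ims[0],c,22);ms=cellmask(ims[1],cs,16)
    p0=[*p,np.arctan2(d[1],d[0])]
    for mm,cc in(([mt],cal[:1]),([ms],cal[1:]),([mt,ms],cal)):
        r,i=fit(mm,cc,cyl,p0);print(n,r.round(4),round(i,3))
mo=sum(b[2] for b in blobs(orange(ims[0]),25) if 320<b[0][0]<400 and 215<b[0][1]<235).astype(np.uint8)
h=hsv(ims[1]);o2=((h[...,0]>4)&(h[...,0]<20)&(h[...,1]>150)&(h[...,2]>110)).astype(np.uint8);o2[:245]=0;o2[325:]=0;o2[:,:285]=0;o2[:,335:]=0
print("side orange",o2.sum())
for mm,cc in(([mo],cal[:1]),([o2],cal[1:]),([mo,o2],cal)):
    r,i=fit(mm,cc,boxes,[.554,-.179,0.03]);print("chg",r.round(4),round(i,3))
E
```

```text
A [ 0.549   0.2762 -0.5239] 0.878
A [ 0.5501  0.2748 -0.4216] 0.68
A [ 0.549   0.2759 -0.5458] 0.778
B [0.54   0.0249 1.5448] 0.0
B [0.54   0.0249 1.5448] 0.0
B [0.54   0.0249 1.5448] 0.0
C [ 0.5238  0.1049 -1.5087] 0.876
C [ 0.5223  0.1162 -1.5599] 0.638
C [ 0.5237  0.103  -1.492 ] 0.75
side orange 380
chg [ 0.5558 -0.18    0.0473] 0.874
chg [ 0.5553 -0.1811  0.043 ] 0.825
chg [ 0.5555 -0.1801  0.0469] 0.844
```

```bash
cat >> h.py <<'E'
def plan(wps,start=None):
    """wps: (x,y,z,yaw_deg of tool x (world), rows); prints rounded rows, tool pointing down"""
    o,M=tool();p=np.array(o["eef_pos"]);a=np.degrees(np.arctan2(M[1,0],M[0,0]))
    if start is not None:p,a=np.array(start[:3],float),start[3]
    print("from",p.round(4),round(a,2))
    for w in wps:
        t=np.array(w[:3]);n=w[4];out=[];w3=a+((w[3]-a+180)%360-180)
        for i in range(n):
            c,s=np.cos(np.radians(a)),np.sin(np.radians(a));X=np.array([c,s,0]);Y=np.array([s,-c,0])
            d=(t-p)/(n-i)*100;r=np.round([d@X,d@Y,-d[2]],2 if n-i==1 else 1);tr=np.clip(round((a-w3)/(n-i),1 if n-i>1 else 2),-8.5,8.5)
            p=p+(r[0]*X+r[1]*Y-r[2]*np.array([0,0,1]))/100;a-=tr
            out.append([float(v) for v in (*r,tr)])
        print(out,"->",p.round(4),round(a,2))
E
python3 - <<'E'
from h import *
ims=[cv2.cvtColor(cv2.imread(f"pics/{n}0.png"),cv2.COLOR_BGR2RGB) for n in("top","side")]
cal=[imaging.calibration(n) for n in("top","side")]
print(fit([cellmask(ims[0],(185,230),22)],cal[:1],cyl,[.534,.187,1.06]))
c=imaging.calibration("wrist")["extrinsics"];o,M=tool()
print("wrist cam in tool",(M.T@(-c[:3,:3].T@c[:3,3]-o["eef_pos"])).round(3),"look",(M.T@-c[2,:3]).round(2))
plan([(.46,-.30,.28,50,10),(.50,.13,.30,94,10)])
E
```

```text
(array([0.53437619, 0.18803019, 0.9989569 ]), np.float64(0.8374305126621371))
wrist cam in tool [ 0.085 -0.    -0.142] look [-0.33  0.    0.94]
from [ 0.1484 -0.6579  0.2304] 12.71
[[3.8, -2.8, -0.5, -3.7], [4.0, -2.6, -0.5, -3.7], [4.2, -2.3, -0.5, -3.7], [4.3, -2.0, -0.5, -3.7], [4.4, -1.7, -0.5, -3.7], [4.5, -1.4, -0.5, -3.8], [4.6, -1.2, -0.5, -3.7], [4.7, -0.8, -0.5, -3.8], [4.7, -0.6, -0.5, -3.7], [4.74, -0.2, -0.46, -3.79]] -> [ 0.46 -0.3   0.28] 50.0
[[3.6, -2.5, -0.2, -4.4], [3.7, -2.2, -0.2, -4.4], [3.9, -1.9, -0.2, -4.4], [4.0, -1.6, -0.2, -4.4], [4.1, -1.3, -0.2, -4.4], [4.2, -0.9, -0.2, -4.4], [4.3, -0.6, -0.2, -4.4], [4.3, -0.3, -0.2, -4.4], [4.3, 0.1, -0.2, -4.4], [4.29, 0.36, -0.2, -4.4]] -> [0.5  0.13 0.3 ] 94.0
```

Request:
carry_out(targets=[[3.8,-2.8,-0.5,-3.7,1],[4.0,-2.6,-0.5,-3.7,1],[4.2,-2.3,-0.5,-3.7,1],[4.3,-2.0,-0.5,-3.7,1],[4.4,-1.7,-0.5,-3.7,1],[4.5,-1.4,-0.5,-3.8,1],[4.6,-1.2,-0.5,-3.7,1],[4.7,-0.8,-0.5,-3.8,1],[4.7,-0.6,-0.5,-3.7,1],[4.74,-0.2,-0.46,-3.79,1]])

```text
t: 1.1
eef_pos: [0.4608, -0.2989, 0.281]
tool_rot: [-0.0, 0.906, 0.424, -0.0]
contact_force: [-0.1, -0.6, -0.8]
gripper_width: 0.999
grasp_force: 0.0
```

Request:
carry_out(targets=[[3.6,-2.5,-0.2,-4.4,1],[3.7,-2.2,-0.2,-4.4,1],[3.9,-1.9,-0.2,-4.4,1],[4.0,-1.6,-0.2,-4.4,1],[4.1,-1.3,-0.2,-4.4,1],[4.2,-0.9,-0.2,-4.4,1],[4.3,-0.6,-0.2,-4.4,1],[4.3,-0.3,-0.2,-4.4,1],[4.3,0.1,-0.2,-4.4,1],[4.29,0.36,-0.2,-4.4,1],[0,0,0,0,1]])

```text
t: 2.2
eef_pos: [0.4993, 0.1364, 0.3014]
tool_rot: [-0.001, 0.678, 0.735, 0.002]
contact_force: [-0.1, 0.4, 0.4]
gripper_width: 1.008
grasp_force: 0.0
```

```bash
python3 - <<'E'
from h import *
o,M=tool();print(o["t"],o["eef_pos"].round(4),M.round(3).tolist())
c=imaging.calibration("wrist");im=imaging.read_camera("wrist");cv2.imwrite("pics/w1.png",im[:,:,::-1])
np.save("pics/w1.npy",np.r_[c["extrinsics"].ravel()]);print({k:c[k] for k in("fx","cx","cy","k1")})
for n,p in(("A",(.549,.2762,.0211)),("B",(.5344,.188,.0211)),("C",(.5238,.1049,.0211))):print(n,proj(p,c).round(0))
E
```

```text
2.2 [0.4993 0.1364 0.3014] [[-0.081, 0.997, 0.001], [0.997, 0.081, 0.004], [0.004, 0.001, -1.0]]
{'fx': 328.8234767874905, 'cx': 278.46203331185285, 'cy': 203.42731697640522, 'k1': -0.022772262260822105}
A [[329.  45.]]
B [[309. 121.]]
C [[294. 184.]]
```

View pics/w1.png

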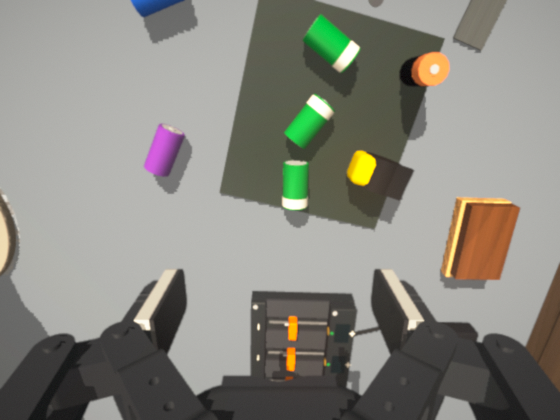

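The wrist view shows cells A (331,43), B (309,121) and C (295,185), which agrees with the projected estimates. I'll refine from this picture.

```bash
python3 - <<'E'
from h import *
im=cv2.cvtColor(cv2.imread("pics/w1.png"),cv2.COLOR_BGR2RGB);c=imaging.calibration("wrist");c["extrinsics"]=np.load("pics/w1.npy").reshape(4,4)
for n,u,p0 in(("A",(331,43),(.549,.2762,-.53)),("B",(309,121),(.5344,.188,1.0)),("C",(294,184),(.5238,.1049,-1.5))):
    print(n,fit([cellmask(im,u,34)],[c],cyl,p0))
plan([(.522,.107,.20,94,3)])
E
```

```text
A (array([ 0.5514102 ,  0.27671001, -0.55256526]), np.float64(0.9686889149518427))
B (array([0.53467712, 0.18772024, 0.99207015]), np.float64(0.9651673548273741))
C (array([ 0.5251664 ,  0.10244262, -1.52018419]), np.float64(0.8919645755088793))
from [0.4995 0.1328 0.3009] 94.35
[[-0.9, 0.7, 3.4, 0.1], [-0.9, 0.7, 3.3, 0.1], [-0.94, 0.65, 3.39, 0.15]] -> [0.522 0.107 0.2  ] 94.0
```

```bash
python3 - <<'E'
from h import *
plan([(.525,.1035,.05,93.2,6),(.525,.1035,.006,93.2,3)])
E
```

```text
from [0.4995 0.1328 0.3009] 94.35
[[-0.5, 0.4, 4.2, 0.2], [-0.5, 0.4, 4.2, 0.2], [-0.5, 0.4, 4.2, 0.2], [-0.5, 0.4, 4.2, 0.2], [-0.6, 0.4, 4.1, 0.2], [-0.5, 0.35, 4.19, 0.15]] -> [0.525  0.1035 0.05  ] 93.2
[[0.0, -0.0, 1.5, 0.0], [0.0, -0.0, 1.4, 0.0], [0.0, -0.0, 1.5, 0.0]] -> [0.525  0.1035 0.006 ] 93.2
```

Request:
carry_out(targets=[[-0.5,0.4,4.2,0.2,0.4],[-0.5,0.4,4.2,0.2,0.4],[-0.5,0.4,4.2,0.2,0.4],[-0.5,0.4,4.2,0.2,0.4],[-0.4,0.4,4.1,0,0.4],[-0.4,0.3,4.1,0,0.4],[0,0,0,0,0.4],[0,0,0,0,0.4]], force=30)

```text
t: 3.05
eef_pos: [0.5245, 0.1022, 0.051]
tool_rot: [-0.0, 0.688, 0.726, -0.001]
contact_force: [-0.1, -0.2, 0.7]
gripper_width: 0.697
grasp_force: 0.0
```

```bash
python3 - <<'E'
from h import *
plan([(.525,.1035,.006,93.2,3)])
E
```

```text
from [0.5245 0.1022 0.051 ] 93.13
[[0.0, 0.0, 1.5, -0.0], [0.1, 0.0, 1.5, -0.0], [0.03, 0.06, 1.5, -0.07]] -> [0.525  0.1035 0.006 ] 93.2
```

Request:
carry_out(targets=[[0,0,1.5,0,0.4],[0.1,0,1.5,0,0.4],[0,0,1.5,0,0.4],[0,0,0,0,-0.4],[0,0,0,0,-0.8],[0,0,0,0,-0.8],[0,0,0,0,-0.8],[0,0,-2,0,-0.8],[0,0,-4,0,-0.8],[0,0,-4,0,-0.8],[0,0,0,0,-0.8]], force=30)

```text
t: 4.15
eef_pos: [0.5283, 0.1053, 0.1112]
tool_rot: [0.003, 0.687, 0.727, 0.004]
contact_force: [0.7, 1.1, -1.2]
gripper_width: 0.384
grasp_force: 30.3
```

```bash
cat >> h.py <<'E'
CH=(.5556,-.1800,np.radians(2.65))
def ch(x,y):
    c,s=np.cos(CH[2]),np.sin(CH[2]);return CH[0]+c*x-s*y,CH[1]+s*x+c*y
E
python3 - <<'E'
from h import *
o,M=tool();print(o["eef_pos"],o["gripper_width"],o["grasp_force"])
im=imaging.read_camera("wrist");cv2.imwrite("pics/w2.png",im[:,:,::-1])
plan([(*ch(-.104,.06),.12,182.65,11),(*ch(-.104,.06),.040,182.65,3)])
E
```

```text
[0.52832718 0.10530568 0.11118467] 0.3835230304888292 30.296310782432556
from [0.5268 0.1044 0.1087] 93.17
[[-2.0, -0.8, -0.1, -8.1], [-1.9, -1.1, -0.1, -8.1], [-1.7, -1.4, -0.1, -8.1], [-1.5, -1.6, -0.1, -8.1], [-1.3, -1.8, -0.1, -8.2], [-1.0, -2.0, -0.1, -8.1], [-0.7, -2.1, -0.1, -8.2], [-0.5, -2.2, -0.1, -8.1], [-0.1, -2.2, -0.1, -8.2], [0.2, -2.2, -0.1, -8.1], [0.4, -2.1, -0.13, -8.18]] -> [ 0.449  -0.1249  0.12  ] 182.65
[[0.0, -0.0, 2.7, 0.0], [0.0, -0.0, 2.7, 0.0], [0.0, -0.0, 2.6, 0.0]] -> [ 0.449  -0.1249  0.04  ] 182.65
```

View pics/w2.png

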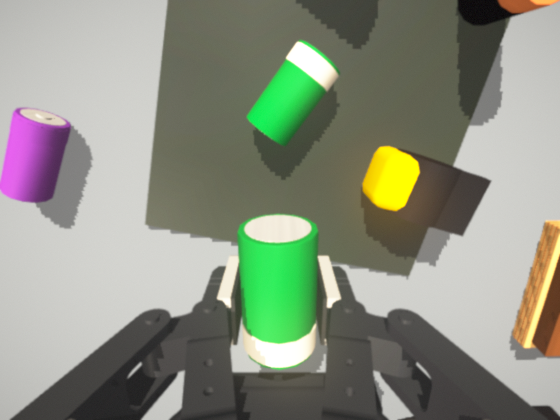

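```bash
python3 - <<'E'
from h import *
plan([(*ch(-.098,.06),.10,182.65,11)])
E
```

```text
from [0.5268 0.1044 0.1087] 93.17
[[-2.0, -0.8, 0.1, -8.1], [-1.9, -1.0, 0.1, -8.1], [-1.8, -1.3, 0.1, -8.1], [-1.5, -1.5, 0.1, -8.1], [-1.3, -1.8, 0.1, -8.2], [-1.1, -1.9, 0.1, -8.1], [-0.8, -2.1, 0.1, -8.2], [-0.5, -2.1, 0.0, -8.1], [-0.1, -2.2, 0.1, -8.2], [0.1, -2.2, 0.0, -8.1], [0.49, -2.08, 0.07, -8.18]] -> [ 0.4549 -0.1246  0.1   ] 182.65
```

Request:
carry_out(targets=[[-2.0,-0.8,0.1,-8.1,-0.8],[-1.9,-1.0,0.1,-8.1,-0.8],[-1.8,-1.3,0.1,-8.1,-0.8],[-1.5,-1.5,0.1,-8.1,-0.8],[-1.3,-1.8,0.1,-8.2,-0.8],[-1.1,-1.9,0.1,-8.1,-0.8],[-0.8,-2.1,0.1,-8.2,-0.8],[-0.5,-2.1,0.0,-8.1,-0.8],[-0.1,-2.2,0.1,-8.2,-0.8],[0.1,-2.2,0.0,-8.1,-0.8],[0.5,-2.1,0.1,-8.2,-0.8],[0,0,0,0,-0.8]])

```text
t: 5.4
eef_pos: [0.4504, -0.1284, 0.0952]
tool_rot: [-0.002, -0.023, 1.0, -0.0]
contact_force: [0.7, 0.7, -2.5]
gripper_width: 0.386
grasp_force: 30.2
```

Request:
carry_out(targets=[[0,0,0,0,-0.8],[0,0,0,0,-0.8]])

```text
t: 5.6
eef_pos: [0.4529, -0.1243, 0.0967]
tool_rot: [-0.0, -0.023, 1.0, 0.0]
contact_force: [0.5, 0.9, -1.2]
gripper_width: 0.391
grasp_force: 30.2
```

```bash
cat >> h.py <<'E'
def held(im,c,o,M,e=None):
    """fit of the cell held: offset along tool x (to minus), axis height above TCP, tilt (minus low +), from the wrist picture"""
    g=green(im);n=blobs(cv2.morphologyEx(g,cv2.MORPH_CLOSE,np.ones((3,3))),300)
    b=min(n,key=lambda q:np.hypot(q[0][0]-280,q[0][1]-290))[2]
    w=white(im);near=cv2.dilate(b,np.ones((9,9)));m=b
    def mod(sx,h,t):
        u=M@[np.cos(t),0,np.sin(t)];v=M@[0,1.,0];w_=np.cross(u,v);k=np.linspace(0,2*np.pi,40)
        ring=.0171*(np.cos(k)[:,None]*v+np.sin(k)[:,None]*w_);q=o["eef_pos"]+M@[sx,0,-h]
        return [np.r_[q+ring+u*.03075,q+ring-u*.0165]]   # the green part only
    return fit([m],[c],mod,[0,.015,.0])
E
python3 - <<'E'
from h import *
o,M=tool();c=imaging.calibration("wrist");im=imaging.read_camera("wrist");cv2.imwrite("pics/w3.png",im[:,:,::-1])
print(o["t"],o["eef_pos"].round(4),o["contact_force"].round(1),held(im,c,o,M))
print([(b[0].round(1),b[1]) for b in blobs(orange(im),80)])
plan([(*ch(-.098,.06),.040,182.65,3),(*ch(-.098,.06),.026,182.65,4)])
E
```

```text
5.6 [ 0.4529 -0.1243  0.0967] [ 0.5  0.9 -1.2] (array([-0.01114205,  0.00540913,  0.42423806]), np.float64(0.8329079231701716))
[(array([117.4, 322.9]), np.int32(486))]
from [ 0.453  -0.1242  0.0968] -177.28
[[-0.1, -0.0, 1.9, 0.0], [-0.0, -0.0, 1.9, 0.0], [-0.09, -0.05, 1.88, 0.07]] -> [ 0.4549 -0.1246  0.04  ] -177.35
[[-0.0, -0.0, 0.3, -0.0], [-0.0, -0.0, 0.4, -0.0], [-0.0, -0.0, 0.3, -0.0], [-0.0, -0.0, 0.4, -0.0]] -> [ 0.4549 -0.1246  0.026 ] -177.35
```

View pics/w3.png

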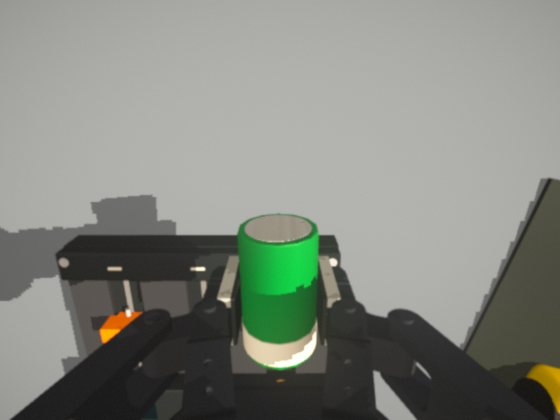

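```bash
cat >> h.py <<'E'
def held(im,c,o,M,p0=(0,.015,0)):
    """cell held, from the wrist picture: offset along tool x (to minus), axis height above TCP, tilt (minus low +)"""
    n=blobs(cv2.morphologyEx(green(im),cv2.MORPH_OPEN,np.ones((3,3))),300)
    b=min(n,key=lambda q:np.hypot(q[0][0]-280,q[0][1]-290))[2]
    w=white(im);w[:315]=0;w[:,:242]=0;w[:,316:]=0;w[385:]=0
    q=cv2.convexHull(np.argwhere((b|w)>0)[:,::-1].astype(np.int32));m=np.zeros_like(b);cv2.fillConvexPoly(m,q,1)
    def mod(sx,h,t):
        u=M@[np.cos(t),0,np.sin(t)];v=M@[0,1.,0];w_=np.cross(u,v);k=np.linspace(0,2*np.pi,40)
        ring=.0171*(np.cos(k)[:,None]*v+np.sin(k)[:,None]*w_);q=o["eef_pos"]+M@[sx,0,-h]
        return [np.r_[q+ring+u*.03075,q+ring-u*.0292]]
    return fit([m],[c],mod,p0)
E
python3 - <<'E'
from h import *
o,M=tool();c=imaging.calibration("wrist");im=cv2.cvtColor(cv2.imread("pics/w3.png"),cv2.COLOR_BGR2RGB)
for p in((0,.015,0),(-.005,.015,.2),(.005,.02,-.1)):print(held(im,c,o,M,p))
E
```

```text
(array([-0.00577246,  0.01304799, -0.1792706 ]), np.float64(0.939607897296022))
(array([-0.00469538,  0.00857006,  0.39520517]), np.float64(0.9211686626631914))
(array([-0.00497367,  0.00856832,  0.39885025]), np.float64(0.9219052432671487))
```

Request:
carry_out(targets=[[-0.1,0,1.9,0,-0.8],[-0.1,0,1.9,0,-0.8],[0,0,1.9,0,-0.8],[0,0,0.3,0,-0.8],[0,0,0.4,0,-0.8],[0,0,0.3,0,-0.8],[0,0,0.4,0,-0.8],[0,0,0,0,-0.8]], force=25)

```text
t: 6.45
eef_pos: [0.4542, -0.1243, 0.0268]
tool_rot: [-0.0, -0.024, 1.0, -0.0]
contact_force: [-5.6, 1.5, 8.2]
gripper_width: 0.389
grasp_force: 32.5
```

```bash
python3 - <<'E'
from h import *
o,M=tool();c=imaging.calibration("wrist");im=imaging.read_camera("wrist");cv2.imwrite("pics/w4.png",im[:,:,::-1])
print(o["eef_pos"].round(4),o["contact_force"].round(1))
for p in((0,.015,0.1),(-.005,.015,.3),(.005,.02,0)):print(held(im,c,o,M,p))
E
```

```text
[ 0.4542 -0.1243  0.0268] [-5.6  1.5  8.2]
(array([-0.00237351,  0.01526693,  0.19946379]), np.float64(0.949052796179488))
(array([-0.00172881,  0.01532509,  0.33238265]), np.float64(0.9480394336965384))
(array([-0.00219228,  0.01538606,  0.23890946]), np.float64(0.9482373681126987))
```

```bash
python3 - <<'E'
from h import *
s=imaging.read_camera("side");c=imaging.calibration("side");o,M=tool();u=proj(o["eef_pos"],c)[0].astype(int);print(u)
a=cv2.resize(s[u[1]-60:u[1]+40,u[0]-50:u[0]+50],(500,500),interpolation=2);w=cv2.resize(cv2.imread("pics/w4.png")[190:400,200:360],(300,394))
cv2.imwrite("pics/v1.png",np.hstack([a[...,::-1],np.pad(w,((0,106),(0,0),(0,0)))]))
E
```

```text
[256 274]
```

View pics/v1.png

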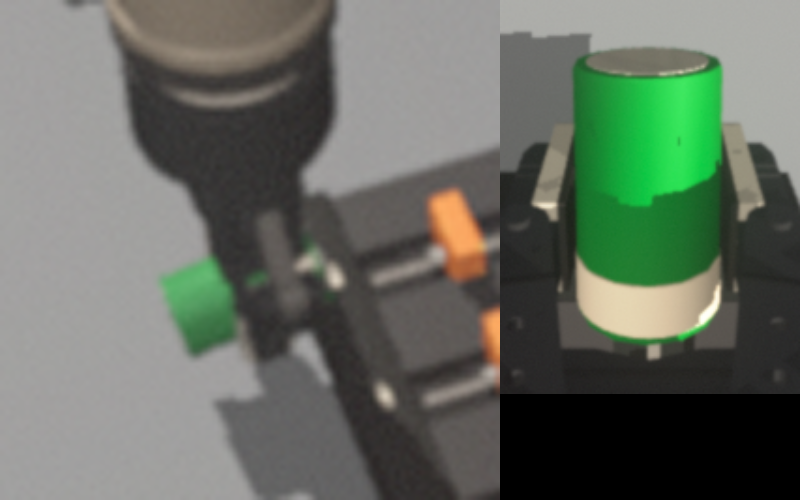

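The cell is pivoting as intended. The minus face ellipse has flattened to about 0.2, which is roughly 11° minus-low. I'll press a little more.

Request:
carry_out(targets=[[0,0,0.3,0,-0.8],[0,0,0.3,0,-0.8],[0,0,0,0,-0.8],[0,0,-1.5,0,-0.8],[0,0,-3,0,-0.8],[0,0,0,0,-0.8]], force=25)

```text
t: 7.15
eef_pos: [0.4577, -0.125, 0.0684]
tool_rot: [0.003, -0.024, 1.0, -0.001]
contact_force: [1.1, -0.1, -1.4]
gripper_width: 0.39
grasp_force: 34.0
```

```bash
cat >> h.py <<'E'
def rim(im):
    """minus face: rows of green rim at the middle column -> ellipse ratio and tilt"""
    g=green(im)[:, 262:298].mean(1)>.5;r=np.where(g)[0];r=r[(r>150)&(r<400)]
    return r.min(),r.max(),[int(x) for x in r[:-1][np.diff(r)>3]],[int(x) for x in r[1:][np.diff(r)>3]]
E
python3 - <<'E'
from h import *
o,M=tool();c=imaging.calibration("wrist");im=imaging.read_camera("wrist");cv2.imwrite("pics/w5.png",im[:,:,::-1])
print(o["t"],o["eef_pos"].round(4),o["contact_force"].round(1),o["gripper_width"])
for n in"345":print(rim(cv2.imread(f"pics/w{n}.png")[:,:,::-1].copy()))
for t in(0,.1,.2,.3,.4):
  for s in(0,-.005):
    q=np.array([s,0,-.015]);u=np.array([np.cos(t),0,np.sin(t)]);v=np.array([-np.sin(t),0,np.cos(t)])
    P=[o["eef_pos"]+M@(q+u*.03075+k*.0171*v) for k in(-1,1)]+[o["eef_pos"]+M@(q-u*.0292-.0171*v)];print(t,s,proj(P,c)[:,1].round(1))
E
```

```text
7.15 [ 0.4577 -0.125   0.0684] [ 1.1 -0.1 -1.4] 0.39006629505163487
(np.int64(243), np.int64(368), [341], [367])
(np.int64(231), np.int64(372), [340], [371])
(np.int64(222), np.int64(373), [337], [371])
0 0 [242.6 210.3 368.3]
0 -0.005 [254.7 220.2 377.2]
0.1 0 [235.2 211.7 370.3]
0.1 -0.005 [247.2 221.4 379.3]
0.2 0 [228.7 213.8 371.5]
0.2 -0.005 [240.5 223.3 380.7]
0.3 0 [223.1 216.5 371.8]
0.3 -0.005 [234.7 225.8 381.2]
0.4 0 [218.5 219.8 371.1]
0.4 -0.005 [229.9 228.8 380.7]
```

Row readout of the upper minus rim gives a tilt of 0 → 0.16 → 0.32 rad, with no axial offset. Next I compute the insertion.

```bash
python3 - <<'E'
from h import *
Y=.06
plan([(*ch(.025,Y),.070,182.65,4),(*ch(.025,Y),.041,182.65,3)])
E
```

```text
from [ 0.4567 -0.1253  0.0669] -177.32
[[-3.0, 0.0, -0.1, 0.0], [-3.0, 0.0, -0.1, 0.0], [-3.1, 0.0, -0.1, 0.0], [-3.03, 0.08, -0.01, 0.03]] -> [ 0.5778 -0.1189  0.07  ] -177.35
[[0.0, -0.0, 1.0, -0.0], [0.0, -0.0, 1.0, -0.0], [0.0, -0.0, 0.9, -0.0]] -> [ 0.5778 -0.1189  0.041 ] -177.35
```

Request:
carry_out(targets=[[-3.0,0,-0.1,0,-0.8],[-3.0,0,-0.1,0,-0.8],[-3.1,0,-0.1,0,-0.8],[-3.0,0.1,0,0,-0.8],[0,0,0,0,-0.8],[0,0,0,0,-0.8],[0,0,0,0,-0.8]], force=40)

```text
t: 7.9
eef_pos: [0.5742, -0.1186, 0.0672]
tool_rot: [-0.001, -0.024, 1.0, -0.0]
contact_force: [-0.1, -0.2, -1.5]
gripper_width: 0.386
grasp_force: 40.1
```

```bash
python3 - <<'E'
from h import *
Y=.06
im=imaging.read_camera("wrist");print(rim(im))
c=imaging.calibration("wrist");print([(b[0].round(1),b[1]) for b in blobs(orange(im),80)],proj([[*ch(-.012,y),.042] for y in(-.06,0,.06)],c).round(0).tolist())
plan([(*ch(.025,Y),.041,182.65,3)])
E
```

```text
(np.int64(222), np.int64(372), [337], [371])
[(array([ 67.4, 177.4]), np.int32(422)), (array([173.6, 180.8]), np.int32(517)), (array([279.7, 178.4]), np.int32(465)), (array([ 83.4, 274.3]), np.int32(181)), (array([181.7, 274.9]), np.int32(182))] [[54.0, 190.0], [165.0, 190.0], [278.0, 190.0]]
from [ 0.5742 -0.1187  0.0674] -177.3
[[-0.1, -0.0, 0.9, 0.0], [-0.1, -0.0, 0.9, 0.0], [-0.16, -0.03, 0.84, 0.05]] -> [ 0.5778 -0.1189  0.041 ] -177.35
```

Request:
carry_out(targets=[[-0.1,0.1,0.9,0,-0.8],[-0.1,0,0.9,0,-0.8],[-0.2,0,0.8,0,-0.8],[0,0,0,0,-0.8],[0,0,0,0,-0.8]])

```text
t: 8.45
eef_pos: [0.5794, -0.1172, 0.0415]
tool_rot: [-0.0, -0.024, 1.0, 0.0]
contact_force: [0.4, 0.2, -0.5]
gripper_width: 0.388
grasp_force: 40.1
```

```bash
python3 - <<'E'
from h import *
Y=.061
im=imaging.read_camera("wrist");print(rim(im))
plan([(*ch(.004,Y),.041,182.65,6),(*ch(.004,Y),.030,182.65,4),(*ch(.004,Y),.024,182.65,3)])
E
```

```text
(np.int64(222), np.int64(372), [337], [371])
from [ 0.5797 -0.1172  0.0419] -177.29
[[0.4, -0.0, 0.0, 0.0], [0.4, -0.0, 0.0, 0.0], [0.4, -0.0, 0.0, 0.0], [0.4, -0.0, 0.0, 0.0], [0.3, -0.0, 0.0, 0.0], [0.4, -0.06, 0.09, 0.06]] -> [ 0.5567 -0.1188  0.041 ] -177.35
[[-0.0, -0.0, 0.3, -0.0], [-0.0, -0.0, 0.3, -0.0], [-0.0, -0.0, 0.2, -0.0], [-0.0, -0.0, 0.3, -0.0]] -> [ 0.5567 -0.1188  0.03  ] -177.35
[[-0.0, -0.0, 0.2, -0.0], [-0.0, -0.0, 0.2, -0.0], [-0.0, -0.0, 0.2, -0.0]] -> [ 0.5567 -0.1188  0.024 ] -177.35
```

Request:
carry_out(targets=[[0.4,0,0,0,-0.8],[0.4,0,0,0,-0.8],[0.4,0,0,0,-0.8],[0.4,0,0,0,-0.8],[0.4,0,0,0,-0.8],[0.3,0,0.1,0,-0.8],[0,0,0,0,-0.8],[0,0,0,0,-0.8]])

```text
t: 9.3
eef_pos: [0.5588, -0.1182, 0.0424]
tool_rot: [0.002, -0.024, 1.0, 0.0]
contact_force: [6.6, 0.6, 1.6]
gripper_width: 0.383
grasp_force: 40.7
```

```bash
python3 - <<'E'
from h import *
im=imaging.read_camera("wrist");o,M=tool();print(rim(im),o["eef_pos"].round(4),o["contact_force"].round(1))
c=imaging.calibration("wrist");print([(b[0].round(1),b[1]) for b in blobs(orange(im),80)])
E
```

```text
(np.int64(222), np.int64(373), [337], [371]) [ 0.5588 -0.1181  0.0423] [5.6 0.7 1.9]
[(array([276.1, 192.6]), np.int32(849)), (array([ 45. , 220.4]), np.int32(862)), (array([164.6, 221.3]), np.int32(982)), (array([ 62.3, 322.1]), np.int32(267))]
```

Request:
carry_out(targets=[[0.2,0,0.2,0,-0.8],[0,0,0.3,0,-0.8],[0,0,0.3,0,-0.8],[0,0,0.3,0,-0.8],[0,0,0.3,0,-0.8],[0,0,0.3,0,-0.8],[0,0,0.1,0,-0.8],[0,0,0,0,-0.8]], force=25)

```text
t: 10.15
eef_pos: [0.5587, -0.1182, 0.0255]
tool_rot: [0.004, -0.024, 1.0, -0.0]
contact_force: [6.3, 1.1, 8.2]
gripper_width: 0.387
grasp_force: 41.0
```

```bash
python3 - <<'E'
from h import *
im=imaging.read_camera("wrist");o,M=tool();print(rim(im),o["eef_pos"].round(4),o["contact_force"].round(1))
cv2.imwrite("pics/w6.png",im[:,:,::-1])
E
```

```text
(np.int64(224), np.int64(374), [338], [372]) [ 0.5587 -0.1182  0.0255] [ 7.1 -0.2  8.3]
```

Request:
carry_out(targets=[[0,0,0,0,-0.1],[0,0,0,0,0.1],[0,0,0,0,0.1],[0,0,-3,0,0.1],[0,0,-4,0,0.1],[2,0,-3,0,0.1],[3,0,0,0,0.1],[0,0,0,0,-1],[0,0,0,0,-1]])

```text
t: 11.1
eef_pos: [0.5037, -0.1214, 0.1226]
tool_rot: [-0.001, -0.023, 1.0, -0.0]
contact_force: [0.9, 0.1, 0.3]
gripper_width: 0.214
grasp_force: 0.0
```

```bash
python3 - <<'E'
from h import *
im=imaging.read_camera("wrist");c=imaging.calibration("wrist");o,M=tool();print(o["t"],o["eef_pos"].round(4),o["contact_force"].round(1))
im2=imaging.read_camera("side")
b=im2[225:335,250:370]
cv2.imwrite("pics/v2.png",np.hstack([im[:,:,::-1][:,50:450],cv2.resize(b,(400,420),interpolation=2)[:,:,::-1]]))
print(proj([[*ch(.042,.061),.042],[*ch(.0115,.061),.0542],[*ch(-.0195,.061),.042]],c).round(0).tolist())
E
```

```text
11.15 [ 0.5045 -0.1211  0.1226] [ 0.6 -0.  -0.7]
[[278.0, 316.0], [278.0, 293.0], [278.0, 248.0]]
```

View pics/v2.png

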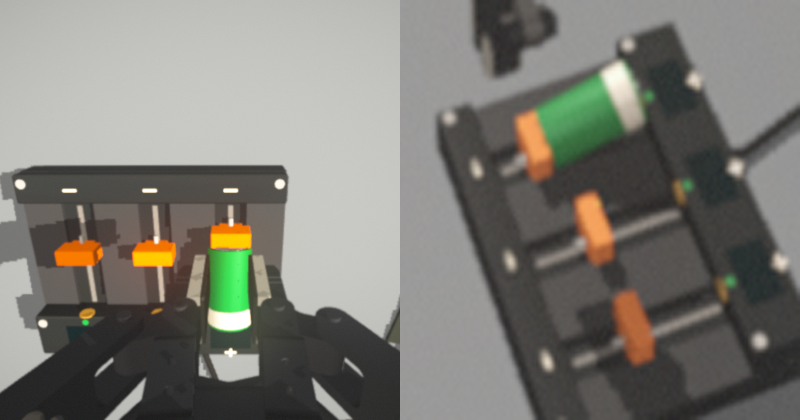

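Cell 1 looks seated: the side view shows it level between the pushed-back shoe and the head. I'll check its height with a gentle touch on the top near the plus end.

```bash
python3 - <<'E'
from h import *
plan([(*ch(.030,.061),.075,182.65,4),(*ch(.030,.061),.0530,182.65,6)])
E
```

```text
from [ 0.5049 -0.1209  0.1226] -177.32
[[-1.9, -0.0, 1.2, 0.0], [-2.0, -0.0, 1.2, 0.0], [-1.9, -0.0, 1.2, 0.0], [-1.99, -0.04, 1.16, 0.03]] -> [ 0.5827 -0.1176  0.075 ] -177.35
[[-0.0, -0.0, 0.4, 0.0], [-0.0, -0.0, 0.4, 0.0], [-0.0, -0.0, 0.3, 0.0], [-0.0, -0.0, 0.4, 0.0], [-0.0, -0.0, 0.3, 0.0], [-0.0, -0.0, 0.4, 0.0]] -> [ 0.5827 -0.1176  0.053 ] -177.35
```

Request:
carry_out(targets=[[-1.9,0,1.2,0,-1],[-2,0,1.2,0,-1],[-1.9,0,1.2,0,-1],[-2,0,1.2,0,-1],[0,0,0.4,0,-1],[0,0,0.4,0,-1],[0,0,0.3,0,-1],[0,0,0.4,0,-1],[0,0,0.3,0,-1],[0,0,0.4,0,-1],[0,0,0,0,-1],[0,0,0,0,-1]])

```text
t: 12.4
eef_pos: [0.5837, -0.1172, 0.0541]
tool_rot: [0.001, -0.023, 1.0, -0.0]
contact_force: [2.8, 0.6, 8.5]
gripper_width: 0.002
grasp_force: 4.3
```

Top measured at 54.1 mm, where 54.2 is expected, so cell 1 is seated. Next is cell B.

```bash
python3 - <<'E'
from h import *
s=(.5837,-.1172,.0534,-177.32)
plan([(.58,-.10,.09,-177.3,1),(.5346,.1878,.06,-123.2,8)],s)
E
```

```text
from [ 0.5837 -0.1172  0.0534] -177.32
[[0.29, 1.74, -3.66, -0.02]] -> [ 0.58 -0.1   0.09] -177.3
[[0.4, 3.6, 0.4, -6.8], [-0.0, 3.6, 0.4, -6.8], [-0.5, 3.6, 0.4, -6.7], [-0.9, 3.5, 0.4, -6.8], [-1.3, 3.4, 0.3, -6.7], [-1.7, 3.3, 0.4, -6.8], [-2.1, 3.0, 0.3, -6.7], [-2.36, 2.78, 0.4, -6.8]] -> [0.5347 0.1878 0.06  ] -123.2
```

Request:
carry_out(targets=[[0.3,1.7,-3.7,0,-1],[0.4,3.6,0.4,-6.8,-1],[0,3.6,0.4,-6.8,-1],[-0.5,3.6,0.4,-6.7,-1],[-0.9,3.5,0.4,-6.8,0.4],[-1.3,3.4,0.3,-6.7,0.4],[-1.7,3.3,0.4,-6.8,0.4],[-2.1,3.0,0.3,-6.7,0.4],[-2.4,2.8,0.4,-6.8,0.4],[0,0,0,0,0.4],[0,0,0,0,0.4],[0,0,0,0,0.4]])

```text
t: 13.6
eef_pos: [0.5334, 0.1859, 0.0592]
tool_rot: [-0.001, -0.475, 0.88, -0.001]
contact_force: [0.2, -0.1, -0.4]
gripper_width: 0.699
grasp_force: 0.0
```

```bash
python3 - <<'E'
from h import *
t=imaging.read_camera("top");c=imaging.calibration("top");print([(b[0].round(1),b[1]) for b in blobs(green(t),60)])
plan([(.5346,.1878,.006,-123.2,4)])
E
```

```text
[(array([332.2, 218.9]), np.int32(330))]
from [0.5337 0.1858 0.0594] -123.36
[[-0.1, 0.0, 1.3, -0.0], [-0.0, 0.0, 1.3, -0.1], [-0.1, 0.0, 1.4, -0.0], [-0.02, 0.03, 1.34, -0.06]] -> [0.5346 0.1878 0.006 ] -123.2
```

Request:
carry_out(targets=[[-0.1,0,1.3,-0.1,0.4],[-0.1,0,1.3,0,0.4],[0,0,1.4,0,0.4],[0,0,1.3,0,0.4],[0,0,0,0,0.4],[0,0,0,0,-0.4],[0,0,0,0,-0.8],[0,0,0,0,-0.8],[0,0,0,0,-0.8],[0,0,-3,0,-0.8],[0,0,-4,0,-0.8],[0,0,-3,0,-0.8]], force=30)

```text
t: 14.85
eef_pos: [0.5348, 0.1899, 0.1089]
tool_rot: [0.001, -0.477, 0.879, 0.0]
contact_force: [0.2, -0.0, -0.9]
gripper_width: 0.388
grasp_force: 30.3
```

```bash
python3 - <<'E'
from h import *
im=imaging.read_camera("wrist");print(rim(im))
plan([(*ch(-.098,.001),.10,182.65,9)],(.5347,.1878,.106,-123.2))
E
```

```text
(np.int64(233), np.int64(332), [], [])
from [0.5347 0.1878 0.106 ] -123.2
[[3.9, -1.5, 0.1, 6.0], [3.7, -1.9, 0.1, 6.0], [3.5, -2.3, 0.1, 6.0], [3.3, -2.7, 0.0, 6.0], [3.0, -3.0, 0.1, 6.0], [2.6, -3.3, 0.0, 6.0], [2.2, -3.6, 0.1, 6.0], [1.9, -3.8, 0.0, 6.1], [1.46, -3.96, 0.1, 6.05]] -> [ 0.4576 -0.1835  0.1   ] -177.35
```

Request:
carry_out(targets=[[3.9,-1.5,0.1,6.0,-0.8],[3.7,-1.9,0.1,6.0,-0.8],[3.5,-2.3,0.1,6.0,-0.8],[3.3,-2.7,0,6.0,-0.8],[3.0,-3.0,0.1,6.0,-0.8],[2.6,-3.3,0,6.0,-0.8],[2.2,-3.6,0.1,6.0,-0.8],[1.9,-3.8,0,6.1,-0.8],[1.5,-4.0,0.1,6.1,-0.8],[0,0,0,0,-0.8],[0,0,0,0,-0.8],[0,0,0,0,-0.8]])

```text
t: 16.1
eef_pos: [0.4582, -0.1812, 0.1011]
tool_rot: [0.0, -0.025, 1.0, 0.0]
contact_force: [-0.3, 0.6, -1.4]
gripper_width: 0.388
grasp_force: 30.4
```

```bash
python3 - <<'E'
from h import *
im=imaging.read_camera("wrist");print(rim(im))
plan([(*ch(-.096,.001),.036,182.65,3),(*ch(-.096,.001),.020,182.65,4)])
E
```

```text
(np.int64(233), np.int64(359), [332], [358])
from [ 0.4583 -0.1808  0.1011] -177.14
[[-0.0, -0.1, 2.2, 0.1], [-0.1, -0.1, 2.2, 0.1], [-0.02, -0.07, 2.11, 0.01]] -> [ 0.4596 -0.1835  0.036 ] -177.35
[[-0.0, 0.0, 0.4, 0.0], [-0.0, 0.0, 0.4, 0.0], [-0.0, 0.0, 0.4, 0.0], [-0.0, 0.0, 0.4, 0.0]] -> [ 0.4596 -0.1835  0.02  ] -177.35
```

Request:
carry_out(targets=[[0.1,-0.1,2.2,0.1,-0.8],[0.1,-0.1,2.2,0.1,-0.8],[0,-0.1,2.1,0,-0.8],[0,0,0.4,0,-0.8],[0,0,0.4,0,-0.8],[0,0,0.4,0,-0.8],[0,0,0.4,0,-0.8],[0,0,0,0,-0.8],[0,0,-2,0,-0.8],[0,0,-3,0,-0.8],[0,0,0,0,-0.8],[0,0,0,0,-0.8]], force=25)

```text
t: 17.35
eef_pos: [0.4568, -0.1849, 0.0707]
tool_rot: [0.001, -0.023, 1.0, -0.0]
contact_force: [-0.5, 0.0, -0.9]
gripper_width: 0.386
grasp_force: 35.5
```

```bash
python3 - <<'E'
from h import *
im=imaging.read_camera("wrist");c=imaging.calibration("wrist");o,M=tool();print(rim(im))
for t in(.2,.25,.3,.35,.4):
    q=np.array([.004,0,-.015]);u=np.array([np.cos(t),0,np.sin(t)]);v=np.array([-np.sin(t),0,np.cos(t)])
    P=[o["eef_pos"]+M@(q+u*.03075+k*.0171*v) for k in(-1,1)]+[o["eef_pos"]+M@(q-u*.0292-.0171*v)];print(t,proj(P,c)[:,1].round(1))
plan([(*ch(.025,.001),.073,182.65,4)])
E
```

```text
(np.int64(211), np.int64(361), [326], [360])
0.2 [218.9 206.  363.8]
0.25 [216.  207.4 364. ]
0.3 [213.5 208.9 363.9]
0.35 [211.1 210.5 363.6]
0.4 [209.  212.3 363.1]
from [ 0.456  -0.1849  0.0699] -177.43
[[-3.1, 0.0, -0.1, -0.0], [-3.1, 0.0, -0.1, -0.0], [-3.1, 0.1, -0.1, -0.0], [-3.17, 0.05, -0.01, -0.08]] -> [ 0.5805 -0.1778  0.073 ] -177.35
```

Request:
carry_out(targets=[[-3.2,0,-0.1,0,-0.8],[-3.2,0,-0.1,0,-0.8],[-3.2,0.1,-0.1,0,-0.8],[-3.2,0.1,0,0,-0.8],[0,0,0,0,-0.8],[0,0,0,0,-0.8],[0,0,0,0,-0.8]], force=40)

```text
t: 18.1
eef_pos: [0.5822, -0.1777, 0.0718]
tool_rot: [-0.001, -0.022, 1.0, 0.0]
contact_force: [0.3, -0.7, -1.8]
gripper_width: 0.387
grasp_force: 40.0
```

```bash
python3 - <<'E'
from h import *
im=imaging.read_camera("wrist");print(rim(im))
print([(b[0].round(1),b[1]) for b in blobs(orange(im),80)])
plan([(*ch(.029,.001),.042,182.65,3)])
E
```

```text
(np.int64(212), np.int64(362), [326], [360])
[(array([377.3, 146. ]), np.int32(417)), (array([278.7, 166.1]), np.int32(365)), (array([173.4, 166.7]), np.int32(384)), (array([182.1, 263.8]), np.int32(170))]
from [ 0.5823 -0.1779  0.0721] -177.49
[[-0.1, 0.0, 1.0, -0.0], [-0.1, 0.0, 1.0, -0.1], [-0.03, 0.02, 1.01, -0.04]] -> [ 0.5846 -0.1776  0.042 ] -177.35
```

Request:
carry_out(targets=[[-0.1,0,1.0,-0.1,-0.8],[-0.1,0,1.0,0,-0.8],[-0.1,0,1.0,0,-0.8],[0,0,0,0,-0.8],[0,0,0,0,-0.8]])

```text
t: 18.65
eef_pos: [0.5866, -0.1776, 0.0424]
tool_rot: [-0.0, -0.023, 1.0, 0.0]
contact_force: [0.3, -0.4, -0.7]
gripper_width: 0.388
grasp_force: 40.0
```

Request:
carry_out(targets=[[0.4,0,0,0,-0.8],[0.4,0,0,0,-0.8],[0.4,0,0,0,-0.8],[0.4,0,0,0,-0.8],[0.4,0,0,0,-0.8],[0.3,0,0.1,0,-0.8],[0,0,0,0,-0.8],[0,0,0,0,-0.8]])

```text
t: 19.45
eef_pos: [0.5658, -0.1786, 0.0434]
tool_rot: [0.002, -0.023, 1.0, -0.0]
contact_force: [5.7, 0.3, 1.8]
gripper_width: 0.384
grasp_force: 40.6
```

```bash
python3 - <<'E'
from h import *
im=imaging.read_camera("wrist");print(rim(im))
plan([(*ch(.008,.001),.024,182.65,7)])
E
```

```text
(np.int64(212), np.int64(363), [326], [360])
from [ 0.5658 -0.1786  0.0434] -177.39
[[0.0, 0.0, 0.3, -0.0], [0.0, 0.0, 0.3, -0.0], [0.0, 0.0, 0.3, -0.0], [0.1, 0.0, 0.3, -0.0], [0.0, 0.0, 0.2, -0.0], [0.1, 0.0, 0.3, -0.0], [0.03, 0.0, 0.24, -0.04]] -> [ 0.5635 -0.1787  0.024 ] -177.35
```

Request:
carry_out(targets=[[0.3,0,0.1,0,-0.8],[0,0,0.3,0,-0.8],[0,0,0.3,0,-0.8],[0,0,0.3,0,-0.8],[0,0,0.3,0,-0.8],[0,0,0.3,0,-0.8],[0,0,0.2,0,-0.8],[0,0,0,0,-0.8]], force=25)

```text
t: 20.3
eef_pos: [0.5658, -0.1788, 0.0272]
tool_rot: [0.005, -0.023, 1.0, -0.0]
contact_force: [8.4, 0.1, 11.7]
gripper_width: 0.385
grasp_force: 41.1
```

Request:
carry_out(targets=[[0,0,0,0,-0.1],[0,0,0,0,0.1],[0,0,0,0,0.1],[0,0,-3,0,0.1],[0,0,-3,0,0.1],[0,0,0,0,-1],[0,0,0,0,-1],[0,0,0,0,-1]])

```text
t: 21.1
eef_pos: [0.5596, -0.1791, 0.0827]
tool_rot: [-0.001, -0.023, 1.0, 0.0]
contact_force: [-0.7, -0.0, -0.2]
gripper_width: 0.045
grasp_force: 0.0
```

```bash
python3 - <<'E'
from h import *
im2=imaging.read_camera("side");o,M=tool();print(o["t"],o["gripper_width"])
im=imaging.read_camera("wrist");print([(b[0].round(1),b[1]) for b in blobs(orange(im),80)])
cv2.imwrite("pics/s3.png",im2[:,:,::-1])
plan([(*ch(.030,.001),.070,182.65,3),(*ch(.030,.001),.053,182.65,5)])
E
```

```text
21.15 0.0019273432393461059
[(array([278.9, 174.1]), np.int32(339)), (array([372.1, 179.1]), np.int32(442)), (array([182.9, 198.4]), np.int32(430))]
from [ 0.5598 -0.1789  0.0826] -177.4
[[-0.9, 0.0, 0.4, -0.0], [-0.8, 0.0, 0.4, -0.0], [-0.88, 0.01, 0.46, -0.05]] -> [ 0.5855 -0.1776  0.07  ] -177.35
[[0.0, 0.0, 0.3, -0.0], [0.0, 0.0, 0.4, -0.0], [0.0, 0.0, 0.3, -0.0], [0.0, 0.0, 0.4, -0.0], [0.0, 0.0, 0.3, -0.0]] -> [ 0.5855 -0.1776  0.053 ] -177.35
```

Request:
carry_out(targets=[[-0.9,0,0.4,0,-1],[-0.8,0,0.4,0,-1],[-0.9,0,0.4,0,-1],[0,0,0.3,0,-1],[0,0,0.4,0,-1],[0,0,0.3,0,-1],[0,0,0.4,0,-1],[0,0,0.4,0,-1],[0,0,0,0,-1],[0,0,0,0,-1]])

```text
t: 22.2
eef_pos: [0.5876, -0.1776, 0.0543]
tool_rot: [0.001, -0.023, 1.0, -0.0]
contact_force: [3.9, 0.2, 5.6]
gripper_width: 0.002
grasp_force: 2.5
```

```bash
python3 - <<'E'
from h import *
plan([(.585,-.165,.095,-177.4,1),(.5512,.2765,.07,148.3,10)],(.5876,-.1776,.0534,-177.4))
E
```

```text
from [ 0.5876 -0.1776  0.0534] -177.4
[[0.2, 1.27, -4.16, 0.0]] -> [ 0.585 -0.165  0.095] -177.4
[[0.1, 4.4, 0.2, 3.4], [0.4, 4.4, 0.3, 3.4], [0.7, 4.4, 0.2, 3.4], [0.9, 4.3, 0.3, 3.4], [1.2, 4.3, 0.2, 3.4], [1.4, 4.2, 0.3, 3.5], [1.7, 4.1, 0.2, 3.4], [1.9, 4.0, 0.3, 3.5], [2.2, 3.9, 0.2, 3.4], [2.36, 3.68, 0.3, 3.5]] -> [0.5512 0.2765 0.07  ] -211.7
```

Request:
carry_out(targets=[[0.2,1.3,-4.2,0,-1],[0.1,4.4,0.2,3.4,-1],[0.4,4.4,0.3,3.4,-1],[0.7,4.4,0.2,3.4,-1],[0.9,4.3,0.3,3.4,-1],[1.2,4.3,0.2,3.4,-1],[1.4,4.2,0.3,3.5,0.4],[1.7,4.1,0.2,3.4,0.4],[1.9,4.0,0.3,3.5,0.4],[2.2,3.9,0.2,3.4,0.4],[2.4,3.7,0.3,3.5,0.4],[0,0,0,0,0.4]])

```text
t: 23.4
eef_pos: [0.5459, 0.2846, 0.0705]
tool_rot: [-0.002, 0.269, 0.963, 0.001]
contact_force: [0.3, -0.2, 0.2]
gripper_width: 0.698
grasp_force: 0.0
```

Request:
carry_out(targets=[[0,0,0,0,0.4],[0,0,0,0,0.4]])

```text
t: 23.6
eef_pos: [0.5499, 0.2745, 0.0698]
tool_rot: [-0.0, 0.274, 0.962, -0.002]
contact_force: [0.5, -0.4, 0.1]
gripper_width: 0.699
grasp_force: 0.0
```

```bash
python3 - <<'E'
from h import *
im=imaging.read_camera("wrist");c=imaging.calibration("wrist")
print([(b[0].round(1),b[1]) for b in blobs(green(im),200)],proj([.5512,.2765,.0211],c).round(1))
plan([(.5512,.2765,.006,148.3,4)])
E
```

```text
[(array([282.7, 222.7]), np.int32(3964))] [[281.8 229.6]]
from [0.5503 0.2742 0.07  ] 148.16
[[0.0, 0.1, 1.6, -0.0], [0.0, 0.0, 1.6, -0.0], [0.0, 0.1, 1.6, -0.1], [0.04, 0.04, 1.6, -0.04]] -> [0.5512 0.2765 0.006 ] 148.3
```

Request:
carry_out(targets=[[0,0.1,1.6,0,0.4],[0,0,1.6,0,0.4],[0,0.1,1.6,-0.1,0.4],[0,0,1.6,0,0.4],[0,0,0,0,0.4],[0,0,0,0,-0.4],[0,0,0,0,-0.8],[0,0,0,0,-0.8],[0,0,0,0,-0.8],[0,0,-3,0,-0.8],[0,0,-4,0,-0.8],[0,0,-3,0,-0.8]], force=30)

```text
t: 24.85
eef_pos: [0.5514, 0.2792, 0.1091]
tool_rot: [0.0, 0.272, 0.962, 0.001]
contact_force: [0.0, 0.4, -0.8]
gripper_width: 0.388
grasp_force: 30.3
```

```bash
python3 - <<'E'
from h import *
im=imaging.read_camera("wrist");print(rim(im))
plan([(*ch(-.098,-.059),.10,182.65,11)],(.551,.2765,.106,148.3))
E
```

```text
(np.int64(239), np.int64(337), [], [])
from [0.551  0.2765 0.106 ] 148.3
[[-1.8, -4.5, 0.1, -3.1], [-1.5, -4.5, 0.0, -3.1], [-1.3, -4.6, 0.1, -3.1], [-1.0, -4.7, 0.0, -3.1], [-0.8, -4.7, 0.1, -3.1], [-0.5, -4.8, 0.0, -3.1], [-0.3, -4.8, 0.1, -3.2], [-0.0, -4.8, 0.0, -3.1], [0.2, -4.8, 0.1, -3.2], [0.5, -4.8, 0.0, -3.1], [0.83, -4.7, 0.1, -3.15]] -> [ 0.4604 -0.2435  0.1   ] 182.65
```

Request:
carry_out(targets=[[-1.8,-4.5,0.1,-3.1,-0.8],[-1.5,-4.5,0,-3.1,-0.8],[-1.3,-4.6,0.1,-3.1,-0.8],[-1.0,-4.7,0,-3.1,-0.8],[-0.8,-4.7,0.1,-3.1,-0.8],[-0.5,-4.8,0,-3.1,-0.8],[-0.3,-4.8,0.1,-3.2,-0.8],[0,-4.8,0,-3.1,-0.8],[0.2,-4.8,0.1,-3.2,-0.8],[0.5,-4.8,0,-3.1,-0.8],[0.8,-4.7,0.1,-3.2,-0.8],[0,0,0,0,-0.8]])

```text
t: 26.1
eef_pos: [0.4591, -0.2498, 0.1]
tool_rot: [-0.001, -0.019, 1.0, -0.002]
contact_force: [-0.4, -0.6, -1.7]
gripper_width: 0.383
grasp_force: 30.5
```

Request:
carry_out(targets=[[0,0,0,0,-0.8],[0,0,0,0,-0.8]])

```text
t: 26.3
eef_pos: [0.4621, -0.2402, 0.1011]
tool_rot: [0.0, -0.025, 1.0, 0.0]
contact_force: [0.4, 1.1, -1.4]
gripper_width: 0.388
grasp_force: 30.5
```

```bash
python3 - <<'E'
from h import *
im=imaging.read_camera("wrist");print(rim(im))
plan([(*ch(-.098,-.059),.036,182.65,3),(*ch(-.098,-.059),.020,182.65,4)])
E
```

```text
(np.int64(239), np.int64(363), [337], [363])
from [ 0.4623 -0.2398  0.1012] -177.07
[[0.1, -0.1, 2.2, 0.1], [0.0, -0.1, 2.2, 0.1], [0.1, -0.15, 2.12, 0.08]] -> [ 0.4604 -0.2434  0.036 ] -177.35
[[-0.0, -0.0, 0.4, -0.0], [-0.0, -0.0, 0.4, -0.0], [-0.0, -0.0, 0.4, -0.0], [-0.0, -0.0, 0.4, -0.0]] -> [ 0.4604 -0.2434  0.02  ] -177.35
```

Request:
carry_out(targets=[[0.1,-0.1,2.2,0.1,-0.8],[0.1,-0.1,2.2,0.1,-0.8],[0,-0.2,2.1,0.1,-0.8],[0,0,0.4,0,-0.8],[0,0,0.4,0,-0.8],[0,0,0.4,0,-0.8],[0,0,0.4,0,-0.8],[0,0,0,0,-0.8],[0,0,-2,0,-0.8],[0,0,-3,0,-0.8],[0,0,0,0,-0.8],[0,0,0,0,-0.8]], force=25)

```text
t: 27.55
eef_pos: [0.4608, -0.2449, 0.0708]
tool_rot: [0.001, -0.023, 1.0, -0.001]
contact_force: [0.1, -0.2, -2.4]
gripper_width: 0.391
grasp_force: 35.8
```

```bash
python3 - <<'E'
from h import *
im=imaging.read_camera("wrist");print(rim(im))
plan([(*ch(.027,-.059),.073,182.65,4)])
E
```

```text
(np.int64(217), np.int64(369), [332], [366])
from [ 0.46   -0.2448  0.0699] -177.43
[[-3.1, 0.0, -0.1, -0.0], [-3.1, 0.1, -0.1, -0.0], [-3.2, 0.0, -0.1, -0.0], [-3.15, 0.05, -0.01, -0.08]] -> [ 0.5853 -0.2377  0.073 ] -177.35
```

Request:
carry_out(targets=[[-3.1,0,-0.1,0,-0.8],[-3.2,0.1,-0.1,0,-0.8],[-3.2,0,-0.1,0,-0.8],[-3.1,0.1,0,0,-0.8],[0,0,0,0,-0.8],[0,0,0,0,-0.8],[0,0,0,0,-0.8]], force=40)

```text
t: 28.3
eef_pos: [0.5841, -0.2379, 0.0718]
tool_rot: [-0.001, -0.022, 1.0, 0.0]
contact_force: [-0.9, 0.3, -0.8]
gripper_width: 0.388
grasp_force: 40.0
```

```bash
python3 - <<'E'
from h import *
im=imaging.read_camera("wrist");print(rim(im))
print([(b[0].round(1),b[1]) for b in blobs(orange(im),80)])
plan([(*ch(.027,-.059),.042,182.65,3)])
E
```

```text
(np.int64(218), np.int64(368), [332], [366])
[(array([378.2, 147.4]), np.int32(429)), (array([479.6, 149.7]), np.int32(618)), (array([279.1, 168.1]), np.int32(384))]
from [ 0.5841 -0.2382  0.0721] -177.51
[[-0.0, 0.0, 1.0, -0.1], [-0.1, 0.0, 1.0, -0.0], [-0.02, 0.05, 1.01, -0.06]] -> [ 0.5853 -0.2377  0.042 ] -177.35
```

Request:
carry_out(targets=[[0,0,1.0,-0.1,-0.8],[-0.1,0,1.0,0,-0.8],[0,0,1.0,0,-0.8],[0,0,0,0,-0.8],[0,0,0,0,-0.8]])

```text
t: 28.85
eef_pos: [0.5865, -0.2378, 0.0424]
tool_rot: [-0.0, -0.023, 1.0, 0.0]
contact_force: [0.3, 0.2, -1.2]
gripper_width: 0.383
grasp_force: 40.0
```

Request:
carry_out(targets=[[0.4,0,0,0,-0.8],[0.4,0,0,0,-0.8],[0.4,0,0,0,-0.8],[0.4,0,0,0,-0.8],[0.4,0,0,0,-0.8],[0.3,0,0.1,0,-0.8],[0,0,0,0,-0.8],[0,0,0,0,-0.8]])

```text
t: 29.65
eef_pos: [0.5658, -0.2388, 0.0435]
tool_rot: [0.002, -0.023, 1.0, -0.0]
contact_force: [4.9, 0.8, 2.4]
gripper_width: 0.387
grasp_force: 40.6
```

```bash
python3 - <<'E'
from h import *
im=imaging.read_camera("wrist");print(rim(im))
plan([(*ch(.0055,-.059),.024,182.65,7)])
E
```

```text
(np.int64(217), np.int64(369), [332], [366])
from [ 0.5659 -0.2388  0.0434] -177.39
[[0.0, 0.0, 0.3, -0.0], [0.0, 0.0, 0.3, -0.0], [0.0, 0.0, 0.3, -0.0], [0.1, 0.0, 0.3, -0.0], [0.0, 0.0, 0.2, -0.0], [0.1, 0.0, 0.3, -0.0], [0.01, 0.02, 0.24, -0.04]] -> [ 0.5638 -0.2387  0.024 ] -177.35
```

Request:
carry_out(targets=[[0.3,0,0.1,0,-0.8],[0,0,0.3,0,-0.8],[0,0,0.3,0,-0.8],[0,0,0.3,0,-0.8],[0,0,0.3,0,-0.8],[0,0,0.3,0,-0.8],[0,0,0.2,0,-0.8],[0,0,0,0,-0.8]], force=25)

```text
t: 30.5
eef_pos: [0.5655, -0.2391, 0.0272]
tool_rot: [0.005, -0.023, 1.0, -0.001]
contact_force: [8.2, -0.1, 10.7]
gripper_width: 0.386
grasp_force: 41.0
```

Request:
carry_out(targets=[[0,0,0,0,-0.1],[0,0,0,0,0.1],[0,0,0,0,0.1],[0,0,-3,0,0.1],[0,0,-3,0,0.1],[0,0,0,0,-1],[0,0,0,0,-1],[0,0,0,0,-1]])

```text
t: 31.3
eef_pos: [0.5595, -0.2393, 0.0826]
tool_rot: [-0.001, -0.023, 1.0, 0.0]
contact_force: [0.6, 0.9, -1.1]
gripper_width: 0.043
grasp_force: 0.0
```

```bash
python3 - <<'E'
from h import *
plan([(*ch(.030,-.059),.070,182.65,3),(*ch(.030,-.059),.053,182.65,5)])
E
```

```text
from [ 0.5595 -0.2393  0.0826] -177.42
[[-1.0, 0.0, 0.4, -0.0], [-0.9, 0.0, 0.4, -0.0], [-0.98, 0.05, 0.46, -0.07]] -> [ 0.5883 -0.2375  0.07  ] -177.35
[[-0.0, -0.0, 0.3, -0.0], [-0.0, -0.0, 0.4, -0.0], [-0.0, -0.0, 0.3, -0.0], [-0.0, -0.0, 0.4, -0.0], [-0.0, -0.0, 0.3, -0.0]] -> [ 0.5883 -0.2375  0.053 ] -177.35
```

Next is the touch check, then I back away so both outside cameras see everything.

Request:
carry_out(targets=[[-1.0,0,0.4,0,-1],[-0.9,0,0.4,0,-1],[-1.0,0,0.4,0,-1],[0,0,0.3,0,-1],[0,0,0.4,0,-1],[0,0,0.3,0,-1],[0,0,0.4,0,-1],[0,0,0.4,0,-1],[0,0,0,0,-1],[0,0,0,0,-1]])

```text
t: 32.3
eef_pos: [0.5905, -0.2377, 0.0543]
tool_rot: [0.001, -0.023, 1.0, -0.0]
contact_force: [3.3, 0.7, 5.1]
gripper_width: -0.002
grasp_force: 2.5
```

Request:
carry_out(targets=[[0,0,-4,0,-1],[1,0,-4.5,0,-1],[2,0,-4.5,0,-1],[3,-3,-2,0,-1],[3,-3,0,0,-1],[2.5,-3.5,0,0,-1],[1.5,-4.5,0,0,-1],[1,-4.5,0,0,-1],[0,-4.5,0,0,-1],[0,0,0,0,-1],[0,0,0,0,-1]])

```text
t: 33.4
eef_pos: [0.4583, -0.4743, 0.202]
tool_rot: [-0.001, -0.021, 1.0, 0.001]
contact_force: [-0.2, 1.5, 0.3]
gripper_width: 0.003
grasp_force: 0.0
```

```bash
python3 - <<'E'
from h import *
o,M=tool();print(o["t"],o["eef_pos"].round(3))
t=imaging.read_camera("top");s=imaging.read_camera("side")
print([(b[0].round(1),b[1]) for b in blobs(orange(t),40)]);c=imaging.calibration("top")
print("expect shoe tops",proj([[*ch(-.0255,y),.042] for y in(.06,0,-.06)],c).round(1).tolist())
print("expect mid",proj([[*ch(.0112,y),.0371] for y in(.06,0,-.06)],c).round(1).tolist())
for n,y in(("C",.06),("B",0),("A",-.06)):
    m=ch(.0112,y);u=proj([*m,.0371],c)[0]
    print(n,fit([cellmask(t,u,20)],[c],lambda *p:cyl(*p,z=.0371),[*m,.046]),np.round(m,4))
cv2.imwrite("pics/v3.png",np.hstack([cv2.resize(t[150:290,110:420],None,fx=1.6,fy=1.6,interpolation=2),cv2.resize(s[225:345,250:380],(243,224),interpolation=2)])[:,:,::-1])
E
```

```text
33.4 [ 0.458 -0.474  0.202]
[(array([506.9, 100.3]), np.int32(80)), (array([261.2, 116.7]), np.int32(59)), (array([525.3, 176.1]), np.int32(2447)), (array([151. , 169.3]), np.int32(177)), (array([389.6, 230.4]), np.int32(99)), (array([361. , 231.6]), np.int32(103)), (array([332.7, 233. ]), np.int32(101))]
expect shoe tops [[333.4, 232.8], [362.0, 231.5], [390.5, 230.2]]
expect mid [[332.1, 215.5], [360.4, 214.2], [388.7, 213.0]]
C (array([ 0.56596035, -0.11937912,  0.04927454]), np.float64(0.8643410852713178)) [ 0.564  -0.1195]
B (array([ 0.56912231, -0.18010591,  0.07782006]), np.float64(0.8610313397427893)) [ 0.5668 -0.1795]
A (array([ 0.57215342, -0.24038358,  0.07062655]), np.float64(0.863759546686376)) [ 0.5696 -0.2394]
```

View pics/v3.png

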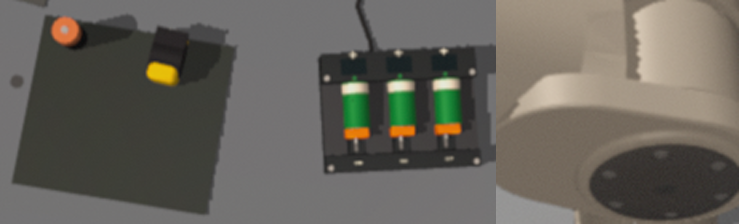

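The picture shows all three cells level in their bays, white bands at the head. The shoes are pushed to the expected seated positions within 1 px: (333,233), (361,232) and (390,230). The alkaline cell is still at (151,169) and the tape is where it was.

```bash
python3 -c "
from station import bot
print(bot.hand_in())"
```

```text
the job is handed in; nothing more can be done
None
```

All three green D cells are on charge, one in each bay with plus at the head and lying right down, and the job is handed in at about 33 s of the 72 s; the alkaline cell, offcuts and tape measure were not touched.

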